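# Dock the imaging stage and start the scan

### The job

Gently slide the white stage plate, with the blue-lidded dish standing on it, along its rails until all three ball feet have dropped fully home into their seats. Only then turn the red key clockwise to its stop, hold it there for about a second, and let go so that it springs back. Leave the dish standing on the middle of the seated stage, and do not disturb the jars, the spare dish or the carton on the bench.

Things in the scene. Friction and masses are not known exactly. Their poses are not given: they have to be found in the camera images.
- base: Imaging instrument fixed to the bench: aluminium deck between two blue rails. Origin on the bench under the centre of the seat set; x runs along the rails to the low white housing (x 80 to 140 mm, 45 high). Deck top 30 mm above the bench, x -140 (open end) to 80 mm; rails' inner faces at y = +-70 mm, tops 52 mm up. Seats sunk in the deck.
- stage: White plate 110 (x) x 130 (y) x 14 mm, about 0.55 kg, loose on three 16 mm steel balls; 5 mm play to each rail. Origin mid-plate at ball-bottom level; plate spans z 10 to 24 mm. Starts 40 to 75 mm short of home on the base's -x side. Home: x, y and yaw equal the base's, origin 24.3 mm above the bench (30 while sliding, a 5.7 mm drop).
- push_edge (a point): Middle of the stage's rear (-x) edge face, half-way up the plate: 55 mm behind the stage's origin, 17 mm above it. Sliding takes about 1 to 2 N. The stage settles into its seats by itself once within about 7 mm of home, on being let go; pushed on against them with over about 10 N it climbs out again.
- foot_cone (a point): Centre of the ball foot that belongs in the cone seat, stage (30, 45, 8) mm; a brass dot on the plate marks each foot.
- foot_groove (a point): Centre of the ball foot that belongs in the groove seat, stage (30, -45, 8) mm.
- foot_flat (a point): Centre of the ball foot that belongs on the sunk flat seat, stage (-45, 0, 8) mm.
- seat_cone (a point): Where the ball's centre lies when home in the brass cone seat (mouth 18 mm across), base (30, 45, 32.3) mm.
- seat_groove (a point): Where the ball's centre lies when home in the brass V groove (18 mm wide, 30 mm long, along the base's y), base (30, -45, 32.3) mm.
- seat_flat (a point): Where the ball's centre lies when home on the dark flat seat (a pocket 20 x 24 mm), base (-45, 0, 32.3) mm.
- dish_center (a point): Centre of the round blue-lidded sample dish, 76 mm diameter, 26 mm high, 120 g, standing loose on the middle of the stage; z axis up.
- switch_box: Grey key-switch box fixed to the bench, left or right of the instrument, 85 x 85 x 58 mm high; origin in the middle of its underside. A white dot on its top shows the key's rest direction (box +x), a green dot the direction at the stop.
- key_grip (a point): Centre of the red flat key bow standing upright on the switch box, on the key's vertical turning axis, 86 mm above the bench. The bow is 32 mm long along the key's x axis, 10 mm thick along its y axis and 26 mm high (71 to 97 mm above the bench). At rest its x axis is the box's x axis.
- key (a joint): Angle of the key in rad: 0 at rest, grows clockwise seen from above to the stop at 1.05; a spring (0.08 N m/rad) returns it to 0 when let go.
- jar_a_center (a point): Bystander: white jar with blue lid, 64 mm diameter, 75 mm high, on the side of the instrument opposite the switch box; this is its centre.
- jar_b_center (a point): Bystander: another such jar.
- jar_c_center (a point): Bystander: another such jar.
- spare_dish_center (a point): Bystander: blue-lidded dish standing on the bench, 76 mm diameter, 26 mm high; its centre.
- carton: Bystander: upright red carton 55 x 40 x 90 mm; origin in the middle of its underside.
Not all that is in view belongs to the job. What is meant by the switch_box is not orange, and is the smaller of those in its own colour.

How it is judged (in metres and radians):
On the way, in this order (a step that is already met when the one before it is completed fails the run):
1. all three ball feet are home in their seats, key still at rest (distance between foot_cone and seat_cone below 0.0025 m and distance between foot_groove and seat_groove below 0.0025 m and distance between foot_flat and seat_flat below 0.0025 m and value of joint key below 0.3 rad), for 0.2 s.
2. the key is held turned at its stop (beyond 0.9 rad) for half a second (value of joint key above 0.9 rad), for 0.5 s.
At the end, for the whole second after the job is handed in: Each ball foot's centre within 2.5 mm of its seated place, the stage at rest, the key sprung back below 0.12 rad, the dish upright within 0.1 rad and within 18 mm of the stage's middle (distance between foot_cone and seat_cone below 0.0025 m and distance between foot_groove and seat_groove below 0.0025 m and distance between foot_flat and seat_flat below 0.0025 m and linear speed of stage below 0.01 m/s and value of joint key below 0.12 rad and horizontal distance between dish_center and stage below 0.018 m and angle between dish_center's own z axis and vertical below 0.1 rad); the robot touches nothing.
It fails at once if the key is turned past 0.5 rad while a ball foot is more than 4 mm from its seat (value of joint key above 0.5 rad and (distance between foot_cone and seat_cone above 0.004 m or distance between foot_groove and seat_groove above 0.004 m or distance between foot_flat and seat_flat above 0.004 m)).
It fails at once if the dish is tipped over (beyond 0.6 rad) (angle between dish_center's own z axis and vertical above 0.6 rad).
It fails at once if the stage is shoved faster than 0.3 m/s (linear speed of stage above 0.3 m/s).
It fails at once if a jar, the spare dish or the carton is moved by more than 30 mm (distance of any of jar_a_center, jar_b_center, jar_c_center, spare_dish_center, carton from where it was at the start of the episode above 0.03 m).
It also fails if it takes over 58 s, if anything falls off the work surface, if the arm or the gripper's body presses on something with over 40 N, if the wrist force passes 120 N, or if a joint passes its speed limit or range.

### The arm

A 6-joint arm with a two-finger parallel gripper is mounted at the origin on the work surface. World frame = base frame: x ahead of the robot, y to its left, z up, the work surface at z = 0. Lengths are in m, angles in degrees, forces in N, time in s.
With the tool pointing down it reaches from about 0.4 to 0.825 m from the base axis. Payload 7 kg.
Tool frame: the origin (TCP) lies midway between the tips of the shut fingers; the grasp point (between the pads) lies 19 mm behind it; z points along the fingers, y is the line along which they close (so a half turn about z gives the same grasp; the last joint's range is limited). The gripper opens to 88 mm and grips with 3 to 60 N. Pads are 19 mm wide; open, the fingers measure 130 mm over their backs; the gripper's body (78 mm by 193 mm) begins 47 mm behind the grasp point.
Start: joints at [84.803, 20.546, 0.682, 0, -70.136, -16.507], TCP at [0.25, 0.627, 0.227] pointing down, gripper open.
Joint ranges: [-176.03, 176.03], [-82.01, 121.73], [-58.28, 71.71], [-173.87, 95.51], [-174.79, -0.11], [-173.66, 173.66]. Speed limits (degrees/s): [136.94, 136.94, 172.46, 180, 180, 180].

### API

Orientations are given as [roll, pitch, yaw] about the fixed x, y, z axes, in that order (R = Rz(yaw) Ry(pitch) Rx(roll)).
In Python, from plant import ctrl gives the robot as it stands.
- The arm moves only by the tool step_arm, never from a script. Its argument "rows" is a list of rows, each a list of 3 entries, a list of its own where there are three numbers: the closure, from 0 (fully open) to 1 (shut), then the shift along the world's x, y, z in mm, then the turn, a rotation vector about the world's x, y, z in rad. A call has exactly 5 rows; each row is the pose to reach, as a shift and turn from the pose commanded when the call began; what a row does not reach only later rows make up. A row lasts 1/12 s, in which the tool goes at most 41.7 mm and 7.16 degrees, less where a joint would pass 70% of its speed; a pose out of reach is approached as far as the arm can. A call with a gripper value outside its range is refused whole. The fingers move at their own pace and stop on an object; the grip force is fixed at half the most. Time passes only in rows, so rows that repeat a pose let the fingers close, or fill a call up. It gives the time, the measured TCP pose, the force, the opening and the grip force at its end, in the units of the state.
- ctrl.get_obs(): the state, without advancing time (a new reading comes with each control period).
- ctrl.snapshot(name): name is "side" or "top" or "wrist"; returns the picture (400x640x3 uint8, red, green, blue); there is no depth.
- ctrl.camera_model(name): a dict with "intrinsics" (3x3 intrinsics, pixels), "R" (3x3) and "t" (3): a world point X has camera coordinates R X + t. Camera axes: x right, y down, z forward; pixel columns grow to the right and rows downward; lengths in m; the calibration is good to about 2 mm. The wrist camera is an equidistant fisheye: a pixel r from the principal point sees the ray r / f radians off the axis. A picture is of the moment at which its call begins: read the wrist's pose just before it. camera_model takes no time and is no camera call; for the wrist camera it gives the pose at the moment of the call.
- ctrl.close_job(): hands the job in; it is judged then, once.
The state is a dict: "clock": time; "joint_pos": joint angles; "qvel": joint speeds; "tau": joint torques, N m; "tool_pos": TCP position; "orientation": TCP orientation; "force": force on the tool from outside, world axes, zero at the start; "moment": the same for the moment, N m; "opening": finger opening in m; "gripper_force": force on a finger pad.
Only numpy, scipy, OpenCV 4.12 (cv2) and the standard library are available. Lean on these libraries where they do the work, as an engineer would, in place of code of your own. Each camera call takes 0.05 s, during which the arm holds its last target. There are 200 camera calls.

## Working session

There is one attempt and no reset: what is moved stays moved. The work goes in short steps, Python scripts to look and compute and a tool call to move; the robot and the scene stay as the last step left them, time stands still between calls to the robot, and variables do not carry over. Pictures are saved under pics/ and viewed, at most 10 in all, crops included, and the job is handed in when it is done.

Besides the shell and the picture viewer there is one more tool, called after "Emit:" by a JSON object that holds its "op" and its "data", one argument or row to a line. step_arm: Moves the arm, as the interface text tells. Its arguments: {"type":"object","properties":{"rows":{"type":"array"}},"required":["rows"]}

```bash
mkdir -p pics; cat > h.py <<'E'
import numpy as np, cv2
from plant import ctrl
def cam(n):
    m=ctrl.camera_model(n); return np.array(m["intrinsics"]),np.array(m["R"]),np.array(m["t"])
def ray(n,u,v,M=None):
    K,R,t=M or cam(n)
    x=(u-K[0,2])/K[0,0]; y=(v-K[1,2])/K[1,1]
    if n=="wrist":
        r=np.hypot(x,y); s=np.sin(r)/r if r>1e-9 else 1; d=np.array([x*s,y*s,np.cos(r)])
    else: d=np.array([x,y,1.])
    return -R.T@t, R.T@d
def onz(n,u,v,z,M=None):
    c,d=ray(n,u,v,M); return c+d*(z-c[2])/d[2]
def proj(n,X,M=None):
    K,R,t=M or cam(n); p=R@np.array(X)+t
    if n=="wrist":
        h=np.hypot(p[0],p[1]); th=np.arctan2(h,p[2]); q=p[:2]/max(h,1e-9)*th
    else: q=p[:2]/p[2]
    return K[0,0]*q[0]+K[0,2],K[1,1]*q[1]+K[1,2]
def save(n,f):
    im=ctrl.snapshot(n); cv2.imwrite("pics/"+f,im[:,:,::-1]); return im
E
python3 - <<'E'
from h import *
for n in("top","side"): save(n,n+"0.png"); M=cam(n); print(n,-M[1].T@M[2],M[0][0,0])
a=np.vstack([cv2.imread("pics/top0.png"),cv2.imread("pics/side0.png")]);
cv2.imwrite("pics/both0.png",a[:, :] if 0 else cv2.resize(a,None,fx=.75,fy=.75))
o=ctrl.get_obs();print(o)
E
```

```text
top [ 0.44587304 -0.01190018  1.41702605] 498.0558487240425
side [-0.05522602 -1.15073107  1.30023559] 505.4767669844305
{'clock': 0.1, 'joint_pos': array([ 8.48036819e+01,  2.05862668e+01,  6.40016920e-01, -1.87744878e-02,
       -7.01356256e+01, -1.65089607e+01]), 'qvel': array([ 0.11030916, -0.11161592,  0.10233627,  0.06582747,  0.05712725,
       -0.04304395]), 'tau': array([-1.31422610e-03, -5.84162700e+01,  2.93751615e+01,  7.01537937e+00,
        1.01529653e-02, -5.36487744e-05]), 'tool_pos': array([0.24947197, 0.62674281, 0.22573267]), 'orientation': array([ 1.79916484e+02, -6.34571441e-03, -2.17116663e+01]), 'force': array([ 1.47071851, -0.67983788, -0.40676298]), 'moment': array([-0.00313068,  0.01958411, -0.06366209]), 'gripper_force': 0.0, 'opening': 0.08751488511245317}
```

View pics/top0.png

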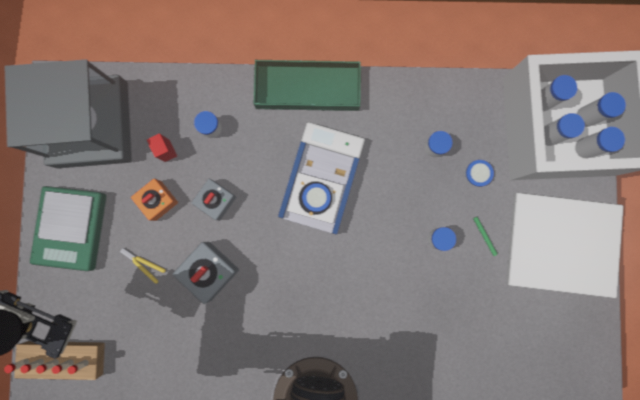

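View pics/side0.png

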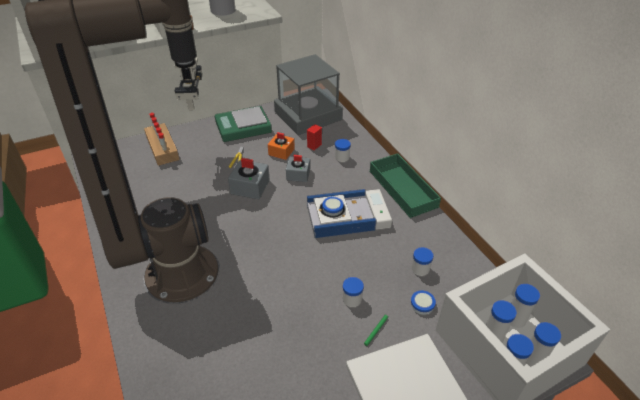

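The top view shows the instrument at about (323,180), with the housing at the top. The stage and dish are at (316,197) and the seats at (310,163) and (340,172). Key-switch candidates are the orange box (153,200), the large grey box (204,272) and the small grey box (211,198). Orange is ruled out and the smaller grey one is wanted, so I choose (211,198). I'll check it in a close crop.

```bash
python3 - <<'E'
from h import *
im=cv2.imread("pics/top0.png")
a=cv2.resize(im[165:235,170:250],(480,420),interpolation=cv2.INTER_CUBIC)
b=cv2.resize(im[115:240,270:375],(316,376),interpolation=cv2.INTER_CUBIC)
c=np.zeros((420,800,3),np.uint8); c[:,:480]=a; c[:376,484:800]=b
cv2.imwrite("pics/crop1.png",c)
M=cam("top")
for u,v,z in[(211,198,.058),(316,197,.08),(153,200,.05),(204,272,.1)]: print(onz("top",u,v,z,M))
E
```

```text
[0.54706559 0.29624509 0.058     ]
[0.55347961 0.00838601 0.08      ]
[0.53911128 0.45777638 0.05      ]
[0.34894247 0.29794224 0.1       ]
```

View pics/crop1.png

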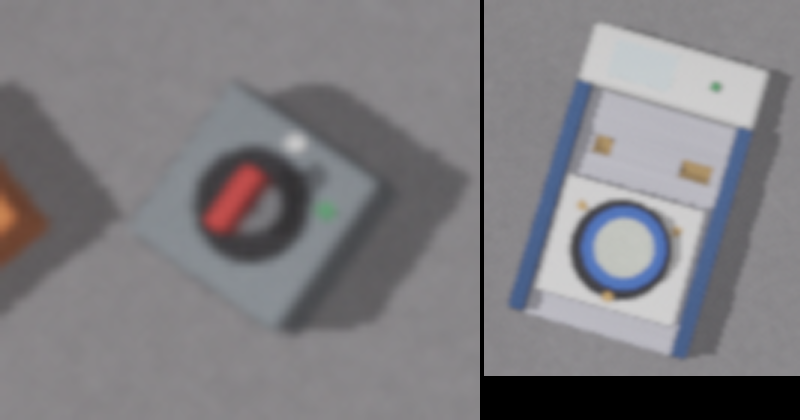

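The crop confirms the choice. The small grey box has its red key at about (209,198), the white dot at (219,189) and the green dot at (224,200). On the stage side, the brass dots on the plate and the brass seats on the deck are clear. Next I measure poses.

```bash
python3 - <<'E'
from h import *
M=cam("top")
c=lambda u,v:(270+(u-484)/3.01,115+v/3.008)
P=lambda u,v,z:onz("top",*c(u,v),z,M)[:2]
s=[P(581,206,.054),P(676,231,.054),P(608,297,.054)]
d=[P(604,145,.03),P(696,172,.03)]
yaw=lambda a,b:np.degrees(np.arctan2((a-b)[1],(a-b)[0]))-90
for n,q in(("stage",s),("seat",d)):
    y=yaw(q[0],q[1]);X=np.array([np.cos(np.radians(y)),np.sin(np.radians(y))])
    print(n,np.round(q,4),"yaw",y,"org",(q[0]+q[1])/2-.03*X, "sep",np.linalg.norm(q[0]-q[1]))
    if n=="stage": m=(q[0]+q[1])/2-q[2]; print("yaw2",np.degrees(np.arctan2(m[1],m[0])),np.hypot(*m))
for nm,u,v in(("railL",515,308),("railLtop",584,85),("railR",682,356),("railRtop",745,130)):
    print(nm,P(u,v,.052))
k=lambda u,v,z:onz("top",170+u/6,165+v/6,z,M)[:2]
w=k(295,142,.058);g=k(325,210,.058);kk=k(237,200,.097);b=np.mean([k(*p,.058) for p in((238,88),(376,185),(278,325),(133,222))],0)
print(w,g,"key",kk,"box",b,[np.degrees(np.arctan2(*(p-b)[::-1])) for p in(w,g)])
E
```

```text
stage [[ 0.5922  0.0474]
 [ 0.5708 -0.0398]
 [ 0.5094  0.021 ]] yaw -13.73724440316515 org [0.55236061 0.01093748] sep 0.08979475614308931
yaw2 -13.409620137611151 0.07417423057929723
seat [[ 0.6524  0.0283]
 [ 0.6286 -0.058 ]] yaw -15.419564282886896 org [ 0.61159684 -0.00687297] sep 0.08947093583404823
railL [0.49780341 0.10554998]
railLtop [0.7045907  0.04723775]
railR [ 0.45708738 -0.04724408]
railRtop [ 0.66546503 -0.10163405]
[0.57315851 0.27477275] [0.54225753 0.25996992] key [0.54319702 0.29136271] box [0.54403852 0.29145395] [np.float64(-29.80595632122723), np.float64(-93.23766437168705)]
```

Emit:
{"op": "step_arm", "data": {
  "rows": [
    [0.32, [14, -38, 0], [0, 0, 0.02]],
    [0.32, [28, -76, 0], [0, 0, 0.04]],
    [0.32, [42, -114, 0], [0, 0, 0.06]],
    [0.32, [56, -152, 0], [0, 0, 0.08]],
    [0.32, [70, -190, 0], [0, 0, 0.113]]
  ]
}}

```text
clock: 0.52
tool_pos: [0.3198, 0.435, 0.2261]
orientation: [180.0, 0.0, -15.2]
force: [1.3, 0.3, -0.6]
opening: 0.0614
gripper_force: 0.0
```

Emit:
{"op": "step_arm", "data": {
  "rows": [
    [0.32, [14, -38, 0], [0, 0, 0]],
    [0.32, [28, -76, 0], [0, 0, 0]],
    [0.32, [42, -114, 0], [0, 0, 0]],
    [0.32, [56, -152, 0], [0, 0, 0]],
    [0.32, [70, -190, 0], [0, 0, 0]]
  ]
}}

```text
clock: 0.93
tool_pos: [0.3896, 0.2451, 0.2265]
orientation: [-180.0, 0.0, -15.2]
force: [0.9, 0.0, 0.4]
opening: 0.0598
gripper_force: 0.0
```

Emit:
{"op": "step_arm", "data": {
  "rows": [
    [0.32, [14, -38, 0], [0, 0, 0]],
    [0.32, [28, -76, 0], [0, 0, 0]],
    [0.32, [42, -114, 0], [0, 0, 0]],
    [0.32, [56, -152, 0], [0, 0, 0]],
    [0.32, [75, -205, -20], [0, 0, 0]]
  ]
}}

```text
clock: 1.35
tool_pos: [0.4605, 0.0566, 0.2148]
orientation: [-179.8, -0.2, -15.2]
force: [2.7, 0.8, 0.4]
opening: 0.06
gripper_force: 0.0
```

Emit:
{"op": "step_arm", "data": {
  "rows": [
    [0.32, [5, -9, 0], [0, 0, 0]],
    [0.32, [5, -9, 0], [0, 0, 0]],
    [0.32, [5, -9, 0], [0, 0, 0]],
    [0.32, [5, -9, 0], [0, 0, 0]],
    [0.32, [5, -9, 0], [0, 0, 0]]
  ]
}}

```text
clock: 1.77
tool_pos: [0.4638, 0.0501, 0.2128]
orientation: [-180.0, -0.0, -15.2]
force: [-0.9, 0.7, 0.1]
opening: 0.0596
gripper_force: 0.0
```

```bash
python3 - <<'E'
from h import *
o=ctrl.get_obs(); print(o["clock"],o["tool_pos"],o["orientation"],o["opening"],o["force"])
M=cam("wrist"); np.savez("w1.npz",*M); print(-M[1].T@M[2],M[0][0,0])
save("wrist","w1.png"); save("top","top1.png")
print([proj("wrist",p,M) for p in((.5922,.0474,.054),(.5708,-.0398,.054),(.6524,.0283,.03),(.6286,-.058,.03))])
E
```

```text
1.7667 [0.46376099 0.05013551 0.21281261] [-1.79979576e+02 -1.31756024e-02 -1.51545487e+01] 0.05955467710120196 [-0.88023284  0.72285423  0.07255755]
[0.54080115 0.02986559 0.3712096 ] 309.70691628693146
[(np.float64(291.9506492511523), np.float64(62.67099754684608)), (np.float64(380.80283726633354), np.float64(61.83205975655275)), (np.float64(296.7622146972739), np.float64(11.27785068785326)), (np.float64(378.53006645275667), np.float64(13.173131259564002))]
```

View pics/w1.png

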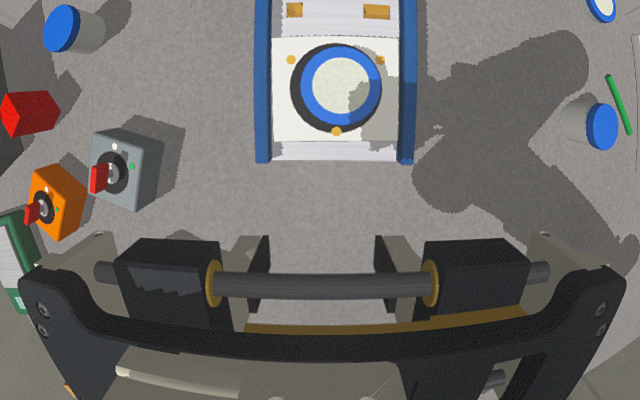

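The wrist view shows the dots at (291,60), (380,60) and (336,131), and the seats at (294,10) and (377,12). These agree with the top-view estimate to about 1–2 px. The key box is at (126,170), with the white dot at about (115,147).

```bash
cat >> h.py <<'E'
def measure(im,M):
    "orange/brass blobs in wrist picture -> stage dots and seats"
    h=cv2.cvtColor(im,cv2.COLOR_RGB2HSV); m=cv2.inRange(h,(12,110,120),(28,255,255)); m[150:]=0; m[:,:255]=0;m[:,415:]=0
    n,_,st,ce=cv2.connectedComponentsWithStats(m)
    return [(ce[i].round(1),st[i,4],st[i,:4]) for i in range(1,n) if st[i,4]>12]
E
python3 - <<'E'
from h import *
M=tuple(np.load("w1.npz").values()); im=cv2.imread("pics/w1.png")[:,:,::-1].copy()
for c,a,bb in measure(im,M):
    print(c,a,bb,onz("wrist",*c,.054,M)[:2],onz("wrist",*c,.031,M)[:2])
for u,v in((256,161),(271,161),(399,162),(414,163),(271,20),(399,20)): print(u,v,onz("wrist",u,v,.052,M)[:2])
for u,v,z in((115,147,.058),(131,166,.058),(98,178,.09)): print(onz("wrist",u,v,z,M)[:2])
# plate corners: 
for u,v in((273,139),(397,142)): print("plate",onz("wrist",u,v,.054,M)[:2])
E
```

```text
[294.2   9.5] 211 [287   3  16  14] [0.64726839 0.03039309] [0.65498804 0.03043133]
[375.9  11.3] 349 [364   4  26  16] [ 0.62499311 -0.04971562] [ 0.63109764 -0.05548583]
[290.5  59.1] 61 [286  55  10   9] [0.59624319 0.04782379] [0.60026314 0.04912589]
[379.8  59.4] 61 [376  56   9   8] [ 0.5735017 -0.0394543] [ 0.57587273 -0.0444805 ]
[336.  130.6] 78 [331 126  11  10] [0.51272854 0.02284138] [0.51069307 0.02233207]
256 161 [0.50432549 0.11240912]
271 161 [0.49985062 0.09680398]
399 162 [ 0.46380936 -0.03422   ]
414 163 [ 0.45867928 -0.05038514]
271 20 [0.64387438 0.05616262]
399 20 [ 0.61158271 -0.07163616]
[0.57407967 0.27674259]
[0.54506194 0.26206342]
[0.54692734 0.29158248]
plate [0.52172639 0.08759373]
plate [ 0.48569666 -0.03625382]
```

Emit:
{"op": "step_arm", "data": {
  "rows": [
    [0.32, [16, -18, -30], [0, 0, -0.006]],
    [0.32, [16, -18, -65], [0, 0, -0.006]],
    [0.32, [16, -18, -100], [0, 0, -0.006]],
    [0.32, [16, -18, -135], [0, 0, -0.006]],
    [0.32, [16, -18, -160], [0, 0, -0.006]]
  ]
}}

```text
clock: 2.28
tool_pos: [0.4787, 0.0315, 0.0503]
orientation: [180.0, 0.1, -15.5]
force: [-0.5, -0.2, 0.6]
opening: 0.0594
gripper_force: 0.0
```

Emit:
{"op": "step_arm", "data": {
  "rows": [
    [0.32, [0, 0, -6], [0, 0, 0]],
    [0.32, [0, 0, -11], [0, 0, 0]],
    [0.32, [0, 0, -11], [0, 0, 0]],
    [0.32, [0, 0, -11], [0, 0, 0]],
    [0.32, [0, 0, -11], [0, 0, 0]]
  ]
}}

```text
clock: 2.7
tool_pos: [0.481, 0.0319, 0.0432]
orientation: [-179.9, -0.1, -15.5]
force: [0.5, 0.1, -0.1]
opening: 0.0598
gripper_force: 0.0
```

Emit:
{"op": "step_arm", "data": {
  "rows": [
    [0.32, [4, -1, -1], [0, 0, 0]],
    [0.32, [8, -2.2, -1], [0, 0, 0]],
    [0.32, [11, -3, -1], [0, 0, 0]],
    [0.32, [14, -3.9, -1], [0, 0, 0]],
    [0.32, [17, -4.7, -1], [0, 0, 0]]
  ]
}}

```text
clock: 3.12
tool_pos: [0.497, 0.0262, 0.0407]
orientation: [180.0, 0.0, -15.6]
force: [-0.6, -0.2, 0.8]
opening: 0.06
gripper_force: 0.7
```

Emit:
{"op": "step_arm", "data": {
  "rows": [
    [0.32, [3, -0.8, 0], [0, 0, 0]],
    [0.32, [6, -1.7, 0], [0, 0, 0]],
    [0.32, [9, -2.5, 0], [0, 0, 0]],
    [0.32, [12, -3.3, 0], [0, 0, 0]],
    [0.32, [15, -4.2, 0], [0, 0, 0]]
  ]
}}

```text
clock: 3.53
tool_pos: [0.5121, 0.0222, 0.0405]
orientation: [180.0, 0.0, -15.6]
force: [-1.7, 0.3, 0.1]
opening: 0.0596
gripper_force: 0.7
```

Emit:
{"op": "step_arm", "data": {
  "rows": [
    [0.32, [3, -0.8, 0], [0, 0, 0]],
    [0.32, [6, -1.7, 0], [0, 0, 0]],
    [0.32, [9, -2.5, 0], [0, 0, 0]],
    [0.32, [12, -3.3, 0], [0, 0, 0]],
    [0.32, [12, -3.3, 0], [0, 0, 0]]
  ]
}}

```text
clock: 3.95
tool_pos: [0.5248, 0.019, 0.0407]
orientation: [-180.0, -0.0, -15.6]
force: [0.6, -0.2, 0.0]
opening: 0.0599
gripper_force: 0.0
```

```bash
cat > look.py <<'E'
from h import *
import sys
o=ctrl.get_obs(); print(o["clock"],o["tool_pos"],o["force"])
M=cam("wrist"); f=sys.argv[1]; np.savez(f+".npz",*M); im=save("wrist",f+".png"); im2=save("top",f+"_t.png")
h=cv2.cvtColor(im,cv2.COLOR_RGB2HSV); m=cv2.inRange(h,(12,110,120),(28,255,255)); m[260:]=0
n,_,st,ce=cv2.connectedComponentsWithStats(m)
for i in range(1,n):
    if st[i,4]>12: print(ce[i].round(1),st[i,4],*[onz("wrist",*ce[i],z,M)[:2].round(4) for z in(.054,.0483,.031)])
h=cv2.cvtColor(im2,cv2.COLOR_RGB2HSV); m=cv2.inRange(h,(12,90,110),(28,255,255))
n,_,st,ce=cv2.connectedComponentsWithStats(m[110:240,270:375]); T=cam("top")
for i in range(1,n):
    if st[i,4]>2: c=ce[i]+(270,110);print("top",c.round(1),st[i,4],*[onz("top",*c,z,T)[:2].round(4) for z in(.054,.0483,.031)])
E
python3 look.py w2
```

```text
3.95 [0.5248031  0.01896167 0.04067677] [ 0.55388047 -0.17749954  0.01944553]
[402.5  20.8] 321 [ 0.6329 -0.0498] [ 0.6341 -0.0517] [ 0.6378 -0.0574]
[240.3  21.1] 171 [0.6532 0.0239] [0.6553 0.0249] [0.6614 0.0279]
[227.2  74.4] 300 [0.6298 0.0369] [0.6309 0.0384] [0.6343 0.0431]
[418.   74.3] 296 [ 0.6057 -0.05  ] [ 0.6058 -0.0519] [ 0.6063 -0.0576]
[322.1 230.4] 68 [0.5423 0.0147] [0.54   0.0154] [0.5329 0.0173]
```

View pics/w2.png

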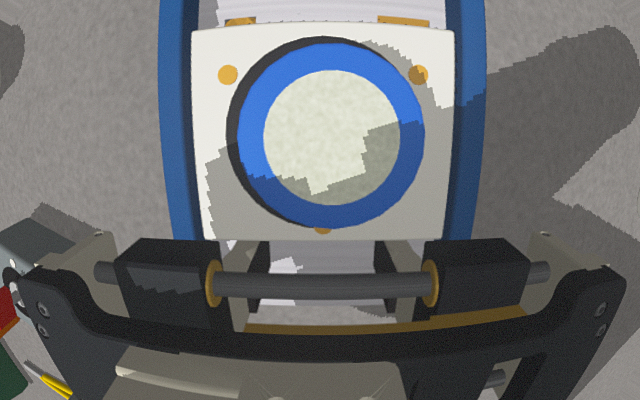

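The plate is square between the rails and both fingers are on its rear edge. The dots are at (227,74) and (418,74), and about 26 mm remains.

Emit:
{"op": "step_arm", "data": {
  "rows": [
    [0.32, [2.5, -0.7, 0], [0, 0, 0]],
    [0.32, [5, -1.4, 0], [0, 0, 0]],
    [0.32, [7.5, -2.1, 0], [0, 0, 0]],
    [0.32, [10, -2.8, 0], [0, 0, 0]],
    [0.32, [12, -3.3, 0], [0, 0, 0]]
  ]
}}

```text
clock: 4.47
tool_pos: [0.5362, 0.0156, 0.0406]
orientation: [180.0, 0.0, -15.6]
force: [-1.4, 1.8, 0.6]
opening: 0.0597
gripper_force: 0.7
```

Emit:
{"op": "step_arm", "data": {
  "rows": [
    [0.32, [2, -0.5, 0], [0, 0, 0]],
    [0.32, [4, -1.1, 0], [0, 0, 0]],
    [0.32, [6, -1.6, 0], [0, 0, 0]],
    [0.32, [7.5, -2.1, 0], [0, 0, 0]],
    [0.32, [7.5, -2.1, 0], [0, 0, 0]]
  ]
}}

```text
clock: 4.88
tool_pos: [0.544, 0.0136, 0.0407]
orientation: [-180.0, -0.0, -15.6]
force: [-0.4, 0.3, 0.4]
opening: 0.0598
gripper_force: 0.0
```

```bash
python3 look.py w3
```

```text
4.8833 [0.5440189  0.01356161 0.04067535] [-0.40789334  0.31854631  0.40436517]
[229.2  62.4] 281 [0.6544 0.029 ] [0.6557 0.0304] [0.6597 0.0347]
[413.7  62.3] 261 [ 0.631  -0.0548] [ 0.6314 -0.0567] [ 0.6326 -0.0624]
[321.  209.1] 245 [0.5727 0.0068] [0.5708 0.0073] [0.5651 0.009 ]
```

The dots now fit the plate-top height for home (0.0483), with separations of 90.4 and 75.6 mm. The stage origin is (0.6147,-0.0052) against a base of about (0.6141,-0.0045), so it dropped home by itself. I back off and go to look at the key.

Emit:
{"op": "step_arm", "data": {
  "rows": [
    [0.32, [-6, 1.6, 0], [0, 0, 0]],
    [0.32, [-18, 5, 0], [0, 0, 0]],
    [0.32, [-29, 8, 5], [0, 0, 0]],
    [0.32, [-29, 8, 30], [0, 0, 0]],
    [0.32, [-29, 8, 65], [0, 0, 0]]
  ]
}}

```text
clock: 5.4
tool_pos: [0.5109, 0.0211, 0.1042]
orientation: [179.8, 0.3, -15.6]
force: [0.8, 1.0, 0.7]
opening: 0.0596
gripper_force: 0.0
```

Emit:
{"op": "step_arm", "data": {
  "rows": [
    [0.32, [0, 0, 35], [0, 0, 0]],
    [0.32, [0, 0, 70], [0, 0, 0]],
    [0.32, [0, 0, 105], [0, 0, 0]],
    [0.32, [-4, 35, 115], [0, 0, -0.05]],
    [0.32, [-8, 70, 115], [0, 0, -0.1]]
  ]
}}

```text
clock: 5.82
tool_pos: [0.5073, 0.092, 0.2252]
orientation: [-179.7, -0.3, -21.6]
force: [0.7, 0.3, -0.1]
opening: 0.0597
gripper_force: 0.0
```

Emit:
{"op": "step_arm", "data": {
  "rows": [
    [0.32, [-5, 40, 0], [0, 0, -0.05]],
    [0.32, [-10, 80, 0], [0, 0, -0.1]],
    [0.32, [-15, 120, 0], [0, 0, -0.15]],
    [0.32, [-20, 160, 0], [0, 0, -0.15]],
    [0.32, [-22, 200, 0], [0, 0, -0.15]]
  ]
}}

```text
clock: 6.23
tool_pos: [0.4826, 0.2932, 0.2214]
orientation: [-179.9, 0.0, -29.9]
force: [1.3, 0.5, 0.5]
opening: 0.0597
gripper_force: 0.0
```

Emit:
{"op": "step_arm", "data": {
  "rows": [
    [0.4, [0, 25, 0], [0, 0, 0]],
    [0.4, [0, 25, 0], [0, 0, 0]],
    [0.4, [0, 25, 0], [0, 0, 0]],
    [0.4, [0, 25, 0], [0, 0, 0]],
    [0.4, [0, 25, 0], [0, 0, 0]]
  ]
}}

```text
clock: 6.65
tool_pos: [0.484, 0.3156, 0.2209]
orientation: [180.0, 0.0, -29.9]
force: [0.9, 0.1, -0.5]
opening: 0.0527
gripper_force: 0.0
```

```bash
python3 look.py w4 | grep -v "^\["; python3 - <<'E'
from h import *
a=cv2.imread("pics/w4.png"); b=cv2.imread("pics/w4_t.png")
c=np.zeros((600,640,3),np.uint8); c[:400]=a; c[400:600,:315]=cv2.resize(b[120:240,270:375],(315,360))[:200]
c[400:,325:640]=cv2.resize(b[150:250,160:260],(315,315))[:200]
cv2.imwrite("pics/v4.png",c)
M=tuple(np.load("w4.npz").values()); print(proj("wrist",(.5445,.2915,.097),M),proj("wrist",(.5445,.2915,.058),M))
E
```

```text
6.65 [0.48398853 0.31563034 0.22087641] [ 0.90027417  0.05281517 -0.50031567]
(np.float64(312.4590112205875), np.float64(122.24213119348902)) (np.float64(313.60841019358634), np.float64(120.23800827183518))
```

View pics/v4.png

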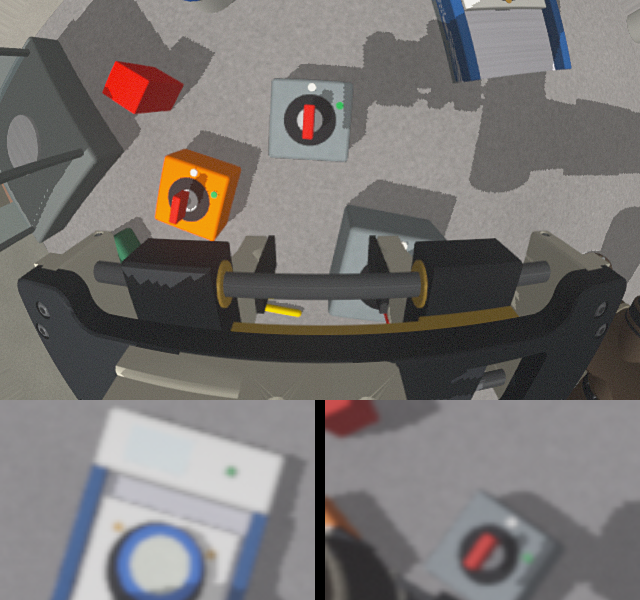

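The wrist picture shows the small grey box directly below. The red key is at (308,122), the white dot at (312,87) and the green dot at (340,105). In the top crop the stage sits against the housing side with the dish in the middle.

```bash
python3 - <<'E'
from h import *
M=tuple(np.load("w4.npz").values()); im=cv2.imread("pics/w4.png")
h=cv2.cvtColor(im,cv2.COLOR_BGR2HSV)
r=cv2.inRange(h,(0,150,90),(8,255,255))|cv2.inRange(h,(172,150,90),(180,255,255)); r[:,:280]=0;r[:,345:]=0;r[160:]=0;r[:80]=0
g=cv2.inRange(h,(45,90,60),(80,255,255)); g[:, :325]=0;g[:,350:]=0;g[160:]=0;g[:80]=0
w=cv2.inRange(h,(0,0,200),(180,60,255)); w[:, :300]=0;w[:,325:]=0;w[96:]=0;w[:80]=0
P=[]
for n,m,z in(("red",r,.097),("green",g,.058),("white",w,.058)):
    c=cv2.findNonZero(m).reshape(-1,2); cc=c.mean(0); p=onz("wrist",*cc,z,M)[:2]; print(n,len(c),cc,p,c.min(0),c.max(0)); P.append(p)
    if n=="red":
        q=np.array([onz("wrist",*x,z,M)[:2] for x in c]); e,V=np.linalg.eigh(np.cov((q-q.mean(0)).T)); print(np.degrees(np.arctan2(V[1,1],V[0,1])),np.sqrt(e*12))
b=np.array([onz("wrist",*x,.058,M)[:2] for x in((273,79),(353,80),(348,161),(269,157))]); print(b.mean(0),[np.degrees(np.arctan2(*(b[i]-b[j])[::-1])) for i,j in((0,3),(1,2))])
cen=b.mean(0)
for p in P[1:]: print(np.degrees(np.arctan2(*(p-cen)[::-1])))
# stage / dish from top
t=cv2.imread("pics/w4_t.png"); h=cv2.cvtColor(t,cv2.COLOR_BGR2HSV); m=cv2.inRange(h,(100,150,80),(125,255,255))
T=cam("top"); m2=np.zeros_like(m); m2[150:215,295:345]=m[150:215,295:345]
n,l,st,ce=cv2.connectedComponentsWithStats(m2); i=1+np.argmax(st[1:,4]); c=cv2.findNonZero((l==i).astype(np.uint8)); (x,y),rad=cv2.minEnclosingCircle(c); print("dish",x,y,rad,onz("top",x,y,.0743,T)[:2], st[i])
E
```

```text
red 369 [308.03252033 121.47154472] [0.54712668 0.29460443] [302 104] [314 139]
146.10799662163402 [0.00958425 0.03211179]
green 48 [339.375      105.27083333] [0.54487877 0.26083224] [336 102] [343 109]
white 54 [311.37037037  86.7037037 ] [0.57579606 0.27602186] [308  83] [315  90]
[0.54718339 0.29363999] [np.float64(-34.04859410633904), np.float64(-32.72751286545796)]
-94.01820635449394
-31.622512502398525Traceback (most recent call last):
  File "<stdin>", line 18, in <module>
    return _wrapfunc(a, 'argmax', axis=axis, out=out, **kwds)
    return bound(*args, **kwds)
ValueError: attempt to get argmax of an empty sequence
```

Emit:
{"op": "step_arm", "data": {
  "rows": [
    [0.5, [20, -7, 0], [0, 0, -0.03]],
    [0.5, [45, -15, 0], [0, 0, -0.063]],
    [0.5, [62.5, -21.6, -10], [0, 0, -0.063]],
    [0.5, [62.5, -21.6, -45], [0, 0, -0.063]],
    [0.5, [62.5, -21.6, -80], [0, 0, -0.063]]
  ]
}}

```text
clock: 7.17
tool_pos: [0.5489, 0.2943, 0.1414]
orientation: [-179.7, -0.1, -33.7]
force: [0.2, 0.3, -0.9]
opening: 0.0441
gripper_force: 0.0
```

Emit:
{"op": "step_arm", "data": {
  "rows": [
    [0.5, [0, 0, 0], [0, 0, 0]],
    [0.5, [0, 0, 0], [0, 0, 0]],
    [0.5, [0, 0, 0], [0, 0, 0]],
    [0.5, [0, 0, 0], [0, 0, 0]],
    [0.5, [0, 0, 0], [0, 0, 0]]
  ]
}}

```text
clock: 7.58
tool_pos: [0.5477, 0.2958, 0.1431]
orientation: [-179.8, -0.1, -33.5]
force: [0.4, -0.3, 0.3]
opening: 0.0438
gripper_force: 0.0
```

```bash
python3 look.py w5 >/dev/null; python3 - <<'E'
from h import *
M=tuple(np.load("w5.npz").values()); o=ctrl.get_obs(); print(o["tool_pos"],o["orientation"],o["opening"])
print(proj("wrist",(.5468,.2942,.097),M), proj("wrist",o["tool_pos"],M))
E
```

```text
[0.54732466 0.29558956 0.14232827] [-1.79854398e+02 -3.65053958e-02 -3.34834307e+01] 0.043948860159792824
(np.float64(325.71318230527004), np.float64(220.4809102911462)) (np.float64(323.77963982833575), np.float64(249.53987320738185))
```

View pics/w5.png

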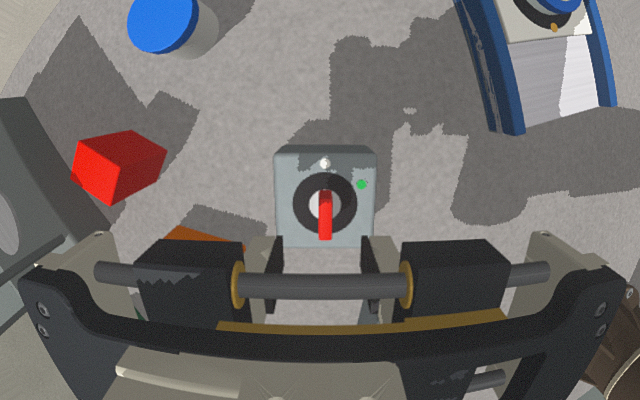

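The key is upright in the picture at column 325. It sits centred between the fingers and in line with the white dot at (325,163). Next: descend, close and turn.

Emit:
{"op": "step_arm", "data": {
  "rows": [
    [0.5, [-0.5, -1, -25], [0, 0, 0]],
    [0.5, [-0.5, -1, -50], [0, 0, 0]],
    [0.5, [-0.5, -1, -65], [0, 0, 0]],
    [0.5, [-0.5, -1, -72], [0, 0, 0]],
    [0.5, [-0.5, -1, -72], [0, 0, 0]]
  ]
}}

```text
clock: 8.1
tool_pos: [0.5457, 0.2935, 0.0675]
orientation: [179.9, 0.0, -33.5]
force: [0.4, 0.3, 0.0]
opening: 0.0439
gripper_force: 0.0
```

Emit:
{"op": "step_arm", "data": {
  "rows": [
    [0.9, [0, 0, 0], [0, 0, 0]],
    [0.9, [0, 0, 0], [0, 0, 0]],
    [0.9, [0, 0, 0], [0, 0, 0]],
    [0.9, [0, 0, 0], [0, 0, 0]],
    [0.9, [0, 0, 0], [0, 0, 0]]
  ]
}}

```text
clock: 8.52
tool_pos: [0.5467, 0.2942, 0.0694]
orientation: [-179.9, -0.0, -33.5]
force: [0.6, 0.4, -0.1]
opening: 0.0158
gripper_force: 0.0
```

Emit:
{"op": "step_arm", "data": {
  "rows": [
    [1, [0, 0, 0], [0, 0, 0]],
    [1, [0, 0, 0], [0, 0, 0]],
    [1, [0, 0, 0], [0, 0, 0]],
    [1, [0, 0, 0], [0, 0, 0]],
    [1, [0, 0, 0], [0, 0, 0]]
  ]
}}

```text
clock: 8.93
tool_pos: [0.5465, 0.2941, 0.0691]
orientation: [-180.0, -0.0, -33.5]
force: [-1.4, -0.8, 5.6]
opening: 0.0097
gripper_force: 30.0
```

Emit:
{"op": "step_arm", "data": {
  "rows": [
    [1, [0, 0, 0], [0, 0, -0.06]],
    [1, [0, 0, 0], [0, 0, -0.12]],
    [1, [0, 0, 0], [0, 0, -0.2]],
    [1, [0, 0, 0], [0, 0, -0.28]],
    [1, [0, 0, 0], [0, 0, -0.36]]
  ]
}}

```text
clock: 9.35
tool_pos: [0.5467, 0.2943, 0.0691]
orientation: [-179.9, -0.0, -54.3]
force: [-1.1, 0.1, 5.0]
opening: 0.0099
gripper_force: 30.0
```

Gripped cleanly with low side force. Continue to the stop.

Emit:
{"op": "step_arm", "data": {
  "rows": [
    [1, [0, 0, 0], [0, 0, -0.1]],
    [1, [0, 0, 0], [0, 0, -0.2]],
    [1, [0, 0, 0], [0, 0, -0.3]],
    [1, [0, 0, 0], [0, 0, -0.4]],
    [1, [0, 0, 0], [0, 0, -0.48]]
  ]
}}

```text
clock: 9.77
tool_pos: [0.547, 0.2944, 0.0691]
orientation: [-179.9, 0.0, -81.9]
force: [1.3, 0.6, 3.7]
opening: 0.0098
gripper_force: 30.0
```

Emit:
{"op": "step_arm", "data": {
  "rows": [
    [1, [0, 0, 0], [0, 0, -0.05]],
    [1, [0, 0, 0], [0, 0, -0.1]],
    [1, [0, 0, 0], [0, 0, -0.14]],
    [1, [0, 0, 0], [0, 0, -0.17]],
    [1, [0, 0, 0], [0, 0, -0.19]]
  ]
}}

```text
clock: 10.18
tool_pos: [0.5471, 0.2944, 0.0691]
orientation: [-179.9, 0.0, -92.6]
force: [2.0, 0.1, 4.2]
opening: 0.0096
gripper_force: 30.0
```

```bash
python3 -c "
from h import *
o=ctrl.get_obs();print(o['clock'],o['force'],o['moment'],o['orientation'],o['gripper_force'])"
```

```text
10.1833 [1.96902082 0.05597025 4.19245624] [ 0.09500195 -0.56780163  0.10999188] [-1.79918063e+02  4.92891151e-02 -9.25801473e+01] 30.00564088812098
```

Emit:
{"op": "step_arm", "data": {
  "rows": [
    [1, [0, 0, 0], [0, 0, 0]],
    [1, [0, 0, 0], [0, 0, 0]],
    [1, [0, 0, 0], [0, 0, 0]],
    [1, [0, 0, 0], [0, 0, 0]],
    [1, [0, 0, 0], [0, 0, 0]]
  ]
}}

```text
clock: 10.6
tool_pos: [0.5471, 0.2944, 0.0691]
orientation: [-179.9, 0.1, -92.5]
force: [4.5, -0.2, 4.4]
opening: 0.0098
gripper_force: 30.0
```

Emit:
{"op": "step_arm", "data": {
  "rows": [
    [1, [0, 0, 0], [0, 0, 0]],
    [1, [0, 0, 0], [0, 0, 0]],
    [1, [0, 0, 0], [0, 0, 0]],
    [1, [0, 0, 0], [0, 0, 0]],
    [1, [0, 0, 0], [0, 0, 0]]
  ]
}}

```text
clock: 11.02
tool_pos: [0.5471, 0.2944, 0.0691]
orientation: [-179.9, 0.1, -92.5]
force: [3.2, 0.9, 4.5]
opening: 0.0101
gripper_force: 30.0
```

Emit:
{"op": "step_arm", "data": {
  "rows": [
    [1, [0, 0, 0], [0, 0, 0]],
    [1, [0, 0, 0], [0, 0, 0]],
    [0.3, [0, 0, 0], [0, 0, 0]],
    [0.3, [0, 0, 0], [0, 0, 0]],
    [0.3, [0, 0, 0], [0, 0, 0]]
  ]
}}

```text
clock: 11.43
tool_pos: [0.5455, 0.2937, 0.0679]
orientation: [179.9, -0.0, -92.5]
force: [0.7, 0.6, 0.3]
opening: 0.0244
gripper_force: 0.6
```

Emit:
{"op": "step_arm", "data": {
  "rows": [
    [0.3, [0, 0, 0], [0, 0, 0]],
    [0.3, [0, 0, 0], [0, 0, 0]],
    [0.3, [0, 0, 0], [0, 0, 0]],
    [0.3, [0, 0, 0], [0, 0, 0]],
    [0.3, [0, 0, 0], [0, 0, 0]]
  ]
}}

```text
clock: 11.85
tool_pos: [0.546, 0.2936, 0.0683]
orientation: [180.0, -0.0, -92.5]
force: [0.7, 0.5, 0.3]
opening: 0.0571
gripper_force: 0.0
```

Emit:
{"op": "step_arm", "data": {
  "rows": [
    [0.3, [0, 0, 15], [0, 0, 0]],
    [0.3, [0, 0, 35], [0, 0, 0]],
    [0.3, [0, 0, 70], [0, 0, 0]],
    [0.3, [0, 0, 105], [0, 0, 0]],
    [0.3, [0, 0, 130], [0, 0, 0]]
  ]
}}

```text
clock: 12.27
tool_pos: [0.5469, 0.2941, 0.2017]
orientation: [-179.9, 0.1, -92.5]
force: [0.9, -1.3, 0.7]
opening: 0.0611
gripper_force: 0.0
```

Emit:
{"op": "step_arm", "data": {
  "rows": [
    [0.3, [-30, 0, 0], [0, 0, 0.1]],
    [0.3, [-60, 0, 0], [0, 0, 0.2]],
    [0.3, [-60, 0, 0], [0, 0, 0.3]],
    [0.3, [-60, 0, 0], [0, 0, 0.4]],
    [0.3, [-60, 0, 0], [0, 0, 0.5]]
  ]
}}

```text
clock: 12.68
tool_pos: [0.4857, 0.2939, 0.1991]
orientation: [-180.0, 0.0, -63.5]
force: [0.3, 0.3, 0.0]
opening: 0.0612
gripper_force: 0.0
```

```bash
python3 look.py w6; python3 - <<'E'
from h import *
a=cv2.imread("pics/w6.png"); b=cv2.imread("pics/w6_t.png")
c=np.zeros((600,640,3),np.uint8); c[:250]=a[:250]; c[250:600,:315]=cv2.resize(b[120:240,270:375],(315,360))[:350]
c[250:565,325:640]=cv2.resize(b[150:250,160:260],(315,315))
cv2.imwrite("pics/v6.png",c)
E
```

```text
12.6833 [0.48574467 0.2939156  0.19909927] [0.28694015 0.28524744 0.0342614 ]
[224.8 244.4] 249 [0.553  0.4042] [0.5536 0.4076] [0.5554 0.4179]
```

View pics/v6.png

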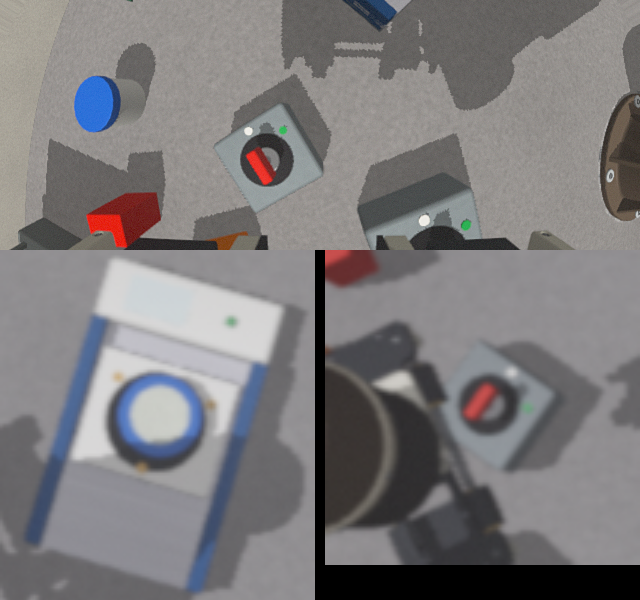

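The key is back in line with the white dot, at (262,165) in the wrist view. The stage dots in the top view, at about (309,162) and (340,172), lie over the former seat pixels, and the dish stands in the middle. I'm handing the job in.

```bash
python3 -c "
from h import *
print(ctrl.close_job())"
```

```text
the job is handed in; nothing more can be done
None
```

I slid the stage home into all three seats, turned the key to its stop, held it for over a second and let it spring back, then handed the job in at about 13 s of the 58 s; in the last pictures the dish stands mid-stage and the key is at rest, but the hand-in returned no verdict.

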